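# Slide a bearing cartridge under the sprung dust hood

### The job

The clean bearing cartridge is standing on one open end of the parts slide; put it away under the dust hood. Lift the lip of the spring-closed hood with one fingertip and keep it up while the other fingertip pushes the cartridge along the track, until the whole cartridge is under the hood, then draw back and let the hood close over it. Only push the cartridge: do not pinch it, lift it or tip it over, and leave the other things where they are.

Things in the scene. Friction and masses are not known exactly. Their poses are not given: they have to be found in the camera images.
- slide: Fixed grey steel parts slide: straight track, floor x -22..34, y -180..180 mm, 20 mm above the bench. Origin on the bench under its middle; +x away from robot, +y left. No lip in front, no stops at the ends. Back: fence, face at x +30, 16 mm above the floor beside the open ends, 34 mm behind the hood. The hood covers y -75..75; the rest is open.
- hood (a joint): Hood angle, rad: 0 closed, grows as the front lip rises, to 1.3. Sheet-steel dust hood, 80 g, hinged at the back along the slide's y, at slide x +30, z 56 mm. A spring and its weight always shut it (1 to 3 N at the lip); it never stays open. Above 0.3 rad the cartridge passes under its ends; shut, it clears a cartridge standing under it. Nothing is under it.
- hood_lip (a point): Middle of the hood's rolled front lip (5 mm thick, runs along slide y -75..75), where it is lifted; moves with the hood. Shut: slide x -10, y 0, z 52 mm, so a fingertip fits from the front through the 29 mm slot between track floor and lip. The roof, a 2 mm flat sheet, rises straight from lip to hinge.
- left_edge (a point): Point on the track floor below the hood's left end: slide x 8, y +75, z 20 mm. At both ends of the hood a cheek 2.5 mm thick is folded down from the roof, tapering, slide x -6..+22; shut, it reaches down to 22 mm above the floor (x +3..+14) and stops the cartridge; below it the end is open. It rises with the hood.
- right_edge (a point): The same point at the hood's right end: slide x 8, y -75, z 20 mm.
- cartridge: Ball-bearing cartridge of a turbocharger: plain steel cylinder with two shallow grooves, balls and a dark bore seen on top, diameter 28 mm, height 26 mm, 80 to 140 g, standing on end on the open left or right end of the slide. Origin: centre of its underside, z up. It slides when pushed.
- wheel: Bystander: aluminium compressor wheel with thin blades, diameter 38 mm, height 27 mm, standing nose up on the other open end of the slide. Origin: centre of its underside.
- carton: Bystander: green carton with a white band, 55 x 85 mm, 50 mm high, on the bench behind the slide. Origin at the centre of its underside.
- lube: Bystander: white jar with a black cap, 44 mm diameter, 55 mm high, on the bench behind the slide. Origin at the centre of its underside.
- wrench: Bystander: wrench 160 mm long, lying flat on the bench in front of the slide. Origin under its middle, x along its length.
Not all that is in view belongs to the job. Leave any pink look-alike of the cartridge alone.

How it is judged (in metres and radians):
On the way:
1. the hood is held open by a finger (at least 0.2 rad) while the cartridge passes under its end (cartridge's centre at the hood's end, within 12 mm outside or anywhere inside) (value of joint hood above 0.2 rad and contact force between the fingers and slide above 0.1 N and y of cartridge in the frame of slide between -0.087 and 0.087 m), for 0.1 s.
At the end, for the whole second after the job is handed in: The cartridge stands upright (within 0.1 rad) and at rest on the track floor, wholly under the hood (its centre at least 15 mm inside either end of the hood), and the hood is shut (below 0.05 rad) (y of cartridge in the frame of slide between -0.06 and 0.06 m and x of cartridge in the frame of slide between -0.006 and 0.02 m and z of cartridge in the frame of slide between 0.016 and 0.024 m and angle between cartridge's own z axis and vertical below 0.1 rad and linear speed of cartridge below 0.01 m/s and value of joint hood below 0.05 rad); the robot touches nothing.
It fails at once if the cartridge is lifted more than 8 mm off the track floor (z of cartridge in the frame of slide above 0.028 m).
It fails at once if the cartridge is tipped (more than 0.5 rad) (angle between cartridge's own z axis and vertical above 0.5 rad).
It fails at once if the cartridge is knocked off the track (z of cartridge in the frame of slide below 0.01 m).
It fails at once if the cartridge is pinched or pressed hard by the fingers (more than 15 N) (contact force between the fingers and cartridge above 15 N).
It fails at once if another thing is moved more than 20 mm (distance of any of wheel, carton, lube, wrench from where it was at the start of the episode above 0.02 m).
It also fails if it takes over 48 s, if anything falls off the work surface, if the arm or the gripper's body presses on something with over 40 N, if the wrist force passes 120 N, or if a joint passes its speed limit or range.

### The arm

A 6-joint arm with a two-finger parallel gripper is mounted at the origin on the work surface. World frame = base frame: x ahead of the robot, y to its left, z up, the work surface at z = 0. Lengths are in m, angles in degrees, forces in N, time in s.
With the tool pointing down it reaches from about 0.4 to 0.825 m from the base axis. Payload 7 kg.
Tool frame: the origin (TCP) lies midway between the tips of the shut fingers; the grasp point (between the pads) lies 19 mm behind it; z points along the fingers, y is the line along which they close (so a half turn about z gives the same grasp; the last joint's range is limited). The gripper opens to 88 mm and grips with 3 to 60 N. Pads are 19 mm wide; open, the fingers measure 130 mm over their backs; the gripper's body (78 mm by 193 mm) begins 47 mm behind the grasp point.
Start: joints at [79.876, 20.546, 0.682, 0, -70.136, -16.507], TCP at [0.303, 0.603, 0.227] pointing down, gripper open.
Joint ranges: [-176.03, 176.03], [-82.01, 121.73], [-58.28, 71.71], [-173.87, 95.51], [-174.79, -0.11], [-173.66, 173.66]. Speed limits (degrees/s): [136.94, 136.94, 172.46, 180, 180, 180].

### API

Orientations are given as [roll, pitch, yaw] about the fixed x, y, z axes, in that order (R = Rz(yaw) Ry(pitch) Rx(roll)).
In Python, from plant import telemetry, viewer, workorder gives the robot as it stands. The module is installed in compiled form; this text tells all that it offers.
- The arm moves only by the tool carry_out, never from a script. Its argument "rows" is a list of rows, each a list of 6 numbers: the shift along the tool's x, y, z in m, then the turn, a rotation vector about the tool's x, y, z in rad. In form: [[tx, ty, tz, ax, ay, az], ...]. A call has 1 to 8 rows; each row is the pose to reach, as a shift and turn from the pose commanded when the call began, along the tool's axes at that moment; what a row does not reach only later rows make up. A row lasts 1/8 s, in which the tool goes at most 62.5 mm and 10.7 degrees, less where a joint would pass 70% of its speed; a pose out of reach is approached as far as the arm can. A call with a gripper value outside its range is refused whole. "grip" is the gripper's target within -1 to 1 (fully open at 1, half-way at 0, shut at -1), set as the call begins (left out, the last holds). The fingers move at their own pace and stop on an object; the grip force is fixed at half the most. Time passes only in rows, so rows that repeat a pose let the fingers close. It gives the time, the measured TCP pose, the force, the opening and the grip force at its end, in the units of the state.
- telemetry.get_obs(): the state, without advancing time (a new reading comes with each control period).
- viewer.snapshot(name): name is "scene" or "side" or "wrist"; returns the picture (384x512x3 uint8, red, green, blue); there is no depth.
- viewer.camera_info(name): a dict with "intrinsics" (3x3 intrinsics, pixels), "k1" (the pictures are not rectified: a ray, as slopes to the right and down, at radius r is drawn at 1 + k1 r^2 times it, then the intrinsics apply), "extrinsics" (4x4, takes a point from camera to world coordinates); the wrist camera has in their place "tool_from_camera" (4x4, takes a point from camera to tool coordinates, whose origin is the TCP and whose axes are the flange's). Camera axes: x right, y down, z forward; pixel columns grow to the right and rows downward; lengths in m; the calibration is good to about 2 mm. A picture is of the moment at which its call begins: read the wrist's pose just before it. camera_info takes no time and is no camera call.
- workorder.close_job(): hands the job in; it is judged then, once.
The state is a dict: "clock": time; "joint_pos": joint angles; "qvel": joint speeds; "tau": joint torques, N m; "tool_pos": TCP position; "orientation": TCP orientation; "force": force on the tool from outside, world axes, zero at the start; "moment": the same for the moment, N m; "opening": finger opening in m; "gripper_force": force on a finger pad.
Only numpy, scipy, OpenCV 4.12 (cv2) and the standard library are available. Lean on these libraries where they do the work, as an engineer would, in place of code of your own. Each camera call takes 0.05 s, during which the arm holds its last target. There are 200 camera calls.

## Working session

There is one attempt and no reset: what is moved stays moved. The work goes in short steps, Python scripts to look and compute and a tool call to move; the robot and the scene stay as the last step left them, time stands still between calls to the robot, and variables do not carry over. Pictures are saved under pics/ and viewed, at most 10 in all, crops included, and the job is handed in when it is done.

Besides the shell and the picture viewer there is one more tool, called after ">>>" as name(argument=value, ...) on one line, values as JSON. carry_out: Moves the arm, as the interface text tells. Its arguments: {"type":"object","properties":{"rows":{"type":"array"},"grip":{"type":"number"}},"required":["rows"]}

```bash
mkdir -p pics; python3 - <<'E'
from plant import telemetry, viewer
import cv2,numpy as np
print(telemetry.get_obs())
for n in ("scene","side","wrist"):
    p=viewer.snapshot(n); cv2.imwrite(f"pics/{n}0.png",p[:,:,::-1]); print(n,viewer.camera_info(n))
E
```

```text
{'clock': 0.0, 'joint_pos': array([ 7.98757359e+01,  2.05915106e+01,  6.33741207e-01, -1.90185103e-02,
       -7.01354495e+01, -1.65072972e+01]), 'qvel': array([-0.00217477,  0.04297716,  0.02225306, -0.01133208,  0.03123196,
        0.09286877]), 'tau': array([-1.38759264e-03, -5.82715845e+01,  2.93074769e+01,  6.99772239e+00,
        7.13321962e-03, -1.78126411e-04]), 'tool_pos': array([0.30237758, 0.60294143, 0.22562505]), 'orientation': array([ 1.79905543e+02, -9.34770743e-03, -2.66380306e+01]), 'force': array([-0.03880856, -0.17597339, -0.03245043]), 'moment': array([ 0.01097759, -0.03636766, -0.01200835]), 'gripper_force': 0.0, 'opening': 0.08756491680804271}
scene {'intrinsics': array([[455.52371553,   0.        , 254.81477059],
       [  0.        , 455.52371553, 194.04478146],
       [  0.        ,   0.        ,   1.        ]]), 'k1': -0.08540013137130696, 'extrinsics': array([[ 0.57012267,  0.62764166, -0.53011894,  0.99719232],
       [ 0.82155605, -0.43744187,  0.36563679, -0.24743574],
       [-0.00240734, -0.64398024, -0.76503833,  0.64159839],
       [ 0.        ,  0. 
[... 366 characters left out ...]
46889053],
       [ 0.0050286 , -0.6984595 , -0.71563191,  0.60301602],
       [ 0.        ,  0.        ,  0.        ,  1.        ]])}
wrist {'intrinsics': array([[333.02793554,   0.        , 259.05725444],
       [  0.        , 333.02793554, 191.93220154],
       [  0.        ,   0.        ,   1.        ]]), 'k1': -0.09523635258845671, 'tool_from_camera': array([[ 3.81507234e-04, -9.60384461e-01, -2.78678203e-01,
         7.49544422e-02],
       [ 9.99999300e-01,  5.42578327e-05,  1.18200341e-03,
         1.99740690e-04],
       [-1.12005724e-03, -2.78678459e-01,  9.60383810e-01,
        -1.58283275e-01],
       [ 0.00000000e+00,  0.00000000e+00,  0.00000000e+00,
         1.00000000e+00]])}
```

View pics/scene0.png

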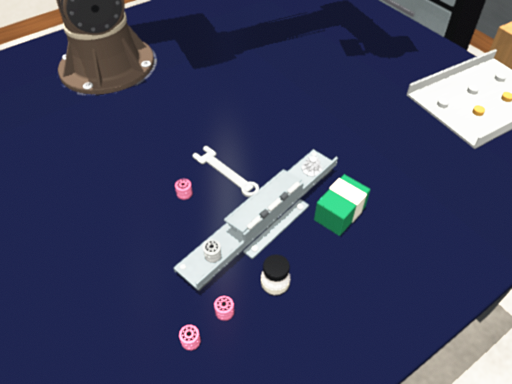

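View pics/side0.png

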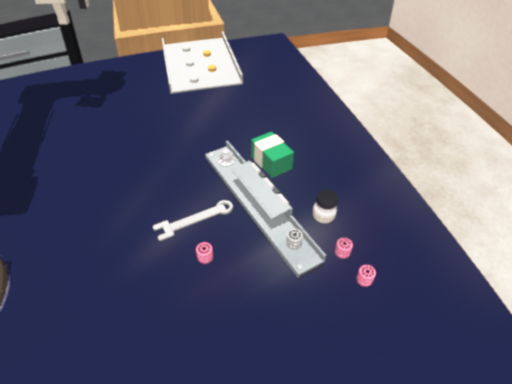

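Both views show the cartridge on the slide's right (near, −y) end at scene (212,250), side (295,238), and the wheel on the far left end at scene (312,163), side (227,158). The wrench lies in front of the slide.

```bash
python3 - <<'E'
import cv2
a=cv2.imread("pics/scene0.png")[145:295,170:345];cv2.imwrite("pics/sc.png",cv2.resize(a,None,fx=4,fy=4,interpolation=cv2.INTER_CUBIC))
a=cv2.imread("pics/side0.png")[135:280,150:335];cv2.imwrite("pics/si.png",cv2.resize(a,None,fx=4,fy=4,interpolation=cv2.INTER_CUBIC))
E
```

```text
(no output)
```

View pics/sc.png

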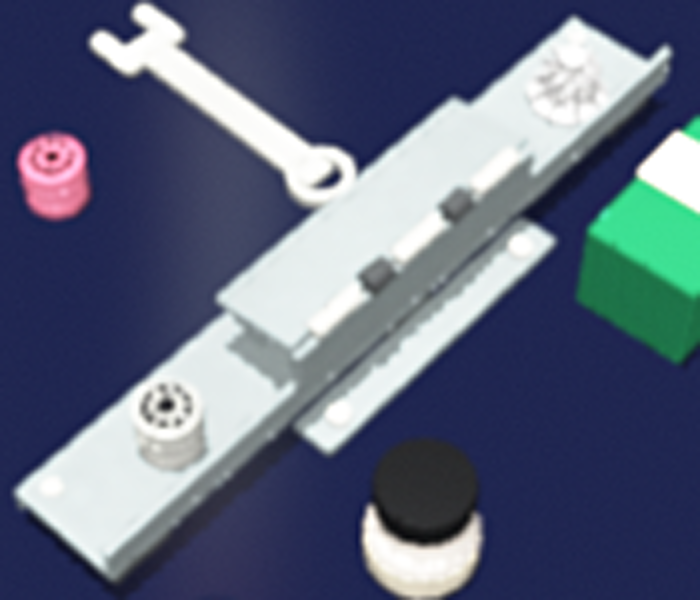

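View pics/si.png

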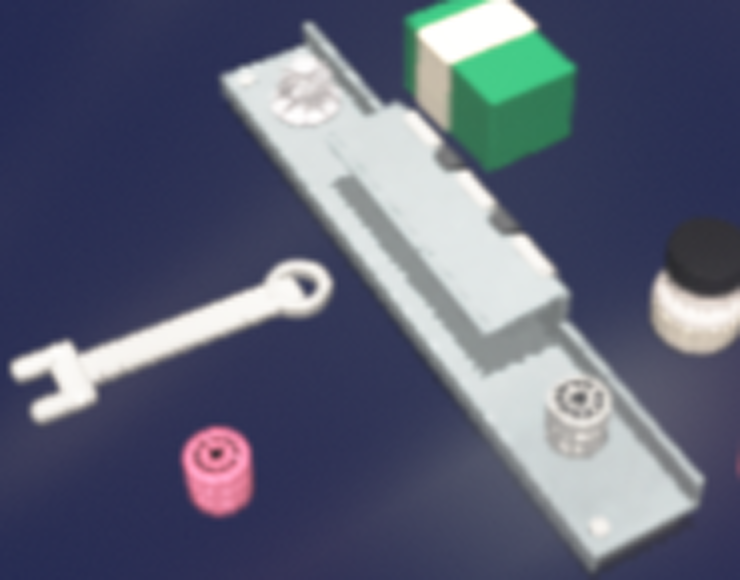

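The slide corners, lip ends and cartridge top are clear in both crops. Fitting the slide pose to them.

```bash
cat > h.py <<'E'
import numpy as np,cv2
from plant import telemetry,viewer
from scipy.optimize import least_squares
from scipy.spatial.transform import Rotation as R
def proj(n,P,T=None):
    c=viewer.camera_info(n); E=c["extrinsics"] if n!="wrist" else T@c["tool_from_camera"]
    q=(np.atleast_2d(P)-E[:3,3])@E[:3,:3]; s=q[:,:2]/q[:,2:]; s=s*(1+c["k1"]*(s**2).sum(1,keepdims=True))
    K=c["intrinsics"]; return s@K[:2,:2].T+K[:2,2]
def toolT():
    o=telemetry.get_obs();T=np.eye(4);T[:3,:3]=R.from_euler("xyz",o["orientation"],degrees=True).as_matrix();T[:3,3]=o["tool_pos"];return T
def sw(p,L):  # slide->world, p=x,y,yaw ; L in mm
    L=np.atleast_2d(np.array(L,float))/1000;c,s=np.cos(p[2]),np.sin(p[2])
    return np.c_[p[0]+c*L[:,0]-s*L[:,1],p[1]+s*L[:,0]+c*L[:,1],L[:,2]]
E
cat > fit.py <<'E'
from h import *
P=[[-22,-180,20],[-22,180,20],[-12,-75,52],[-12,75,52]]
uv={"scene":([[17,492],[573,17],[220,298],[457,98],[167,405]],(170,145)),
"side":([[592,565],[222,80],[487,332],[332,135],[580,399]],(150,135))}
uv={k:(np.array(a)+.5)/4-.5+np.array(o) for k,(a,o) in uv.items()}
def f(v):
    r=[]
    for i,n in enumerate(uv):
        W=np.r_[sw(v[:3],P),sw(v[:3],[[v[3],v[4],46]])]; r.append((proj(n,W)-uv[n]).ravel())
    return np.concatenate(r)
s=least_squares(f,[.6,0,0,0,-120]);print(s.x[:2],np.degrees(s.x[2]),s.x[3:]);print(f(s.x).reshape(2,5,2).round(1))
for n,k in (("scene",0),("side",1)):
    s1=least_squares(lambda v:f(v).reshape(2,-1)[k],[.6,0,0,0,-120]);print(n,s1.x[:2],np.degrees(s1.x[2]),s1.x[3:])
np.save("slide.npy",s.x)
E
python3 fit.py
```

```text
[0.59955423 0.03864424] 12.785267834359644 [   6.91813648 -121.89124205]
[[[-0.1 -0. ]
  [ 1.   0.3]
  [-0.6  0.4]
  [-0.   0.3]
  [ 0.3  0.2]]

 [[ 0.7 -1.4]
  [ 0.1 -1. ]
  [-0.4  1.3]
  [-1.5  1. ]
  [-0.3  0.3]]]
scene [0.59892713 0.03901047] 13.134185582778333 [   6.06200696 -122.42963031]
side [0.60011459 0.0383871 ] 12.395764163672501 [   8.10524152 -121.09624096]
```

```bash
cat > mv.py <<'E'
import sys
from h import *
# usage: mv.py x y z tilt roll  (slide frame, mm, deg)
p=np.load("slide.npy"); T=toolT()
def target(x,y,z,tilt,roll):
    t=np.radians(tilt); M0=np.array([[np.cos(t),0,np.sin(t)],[0,-1,0],[np.sin(t),0,-np.cos(t)]])
    return sw(p,[x,y,z])[0],R.from_euler("z",p[2]).as_matrix()@R.from_euler("x",roll,degrees=True).as_matrix()@M0
S=sw(p,[0,0,0])[0]; Rz=R.from_euler("z",p[2]).as_matrix()
q=Rz.T@T[:3,:3]
print("now slide mm",((T[:3,3]-S)@Rz*1000).round(1),"tilt %.1f roll %.1f"%(np.degrees(np.arcsin(q[0,2])),np.degrees(np.arcsin(-q[2,1]))),"clock",telemetry.get_obs()["clock"],"force",telemetry.get_obs()["force"].round(1))
a=list(map(float,sys.argv[1:]))
while len(a)>=5:
    P,M=target(*a[:5]);a=a[5:]
    print((T[:3,:3].T@(P-T[:3,3])).round(4).tolist(),R.from_matrix(T[:3,:3].T@M).as_rotvec().round(4).tolist())
E
python3 mv.py -90 -102 150 45 0  -60 -102 80 45 0
```

```text
now slide mm [-164.8  616.1  225.8] tilt -0.0 roll -0.1 clock 0.15 force [-0.1 -0.2 -0.2]
[0.5139, 0.5071, 0.0765] [0.2712, 0.7538, -0.6513]
[0.537, 0.488, 0.1465] [0.2712, 0.7538, -0.6513]
```

>>> carry_out(rows=[[0.514,0.507,0.0765,0.271,0.754,-0.651],[0.514,0.507,0.0765,0.271,0.754,-0.651],[0.514,0.507,0.0765,0.271,0.754,-0.651],[0.514,0.507,0.0765,0.271,0.754,-0.651],[0.514,0.507,0.0765,0.271,0.754,-0.651],[0.514,0.507,0.0765,0.271,0.754,-0.651],[0.514,0.507,0.0765,0.271,0.754,-0.651],[0.514,0.507,0.0765,0.271,0.754,-0.651]], grip=1)

```text
clock: 1.15
tool_pos: [0.4971, 0.2304, 0.3149]
orientation: [179.7, -42.3, 12.7]
force: [-0.0, -0.6, -0.5]
opening: 0.0873
gripper_force: 0.0
```

```bash
python3 mv.py -90 -102 150 45 0
```

```text
now slide mm [-57.4 209.6 314.9] tilt 42.2 roll -0.2 clock 1.15 force [-0.  -0.6 -0.5]
[-0.1347, 0.3112, 0.102] [0.0058, 0.048, -0.0009]
```

>>> carry_out(rows=[[-0.134,0.311,0.102,0.006,0.048,0],[-0.134,0.311,0.102,0.006,0.048,0],[-0.134,0.311,0.102,0.006,0.048,0],[-0.134,0.311,0.102,0.006,0.048,0],[-0.134,0.311,0.102,0.006,0.048,0],[-0.134,0.311,0.102,0.006,0.048,0],[-0.134,0.311,0.102,0.006,0.048,0],[-0.134,0.311,0.102,0.006,0.048,0]])

```text
clock: 2.15
tool_pos: [0.4999, -0.0786, 0.1809]
orientation: [-179.6, -42.4, 12.6]
force: [0.1, 0.5, -0.1]
opening: 0.0877
gripper_force: 0.0
```

```bash
python3 mv.py -60 -102 70 45 0; python3 - <<'E'
from h import *
np.save("T1.npy",toolT());cv2.imwrite("pics/w1.png",cv2.resize(viewer.snapshot("wrist")[:,:,::-1],(768,576)))
p=np.load("slide.npy")
print((proj("wrist",sw(p,[[-22,-180,20],[-12,-75,52],[-12,75,52],[-22,180,20],[p[3],p[4],46]]),np.load("T1.npy"))*1.5).round(0))
E
```

```text
now slide mm [-123.1  -92.2  180.9] tilt 42.4 roll 0.3 clock 2.15 force [ 0.1  0.5 -0.1]
[-0.0282, 0.0105, 0.1244] [-0.0052, 0.0454, -0.0026]
[[510. 299.]
 [364. 266.]
 [149. 266.]
 [ 36. 299.]
 [432. 246.]]
```

View pics/w1.png

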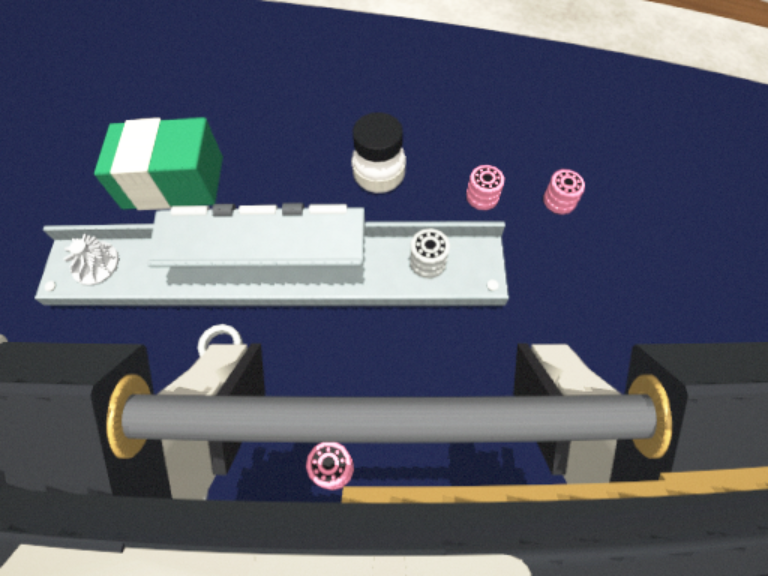

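The wrist view shows slide corner (507,299), lip end (364,264) and cartridge top (430,244). The predictions were (510,299), (364,266) and (432,246), so the pose fit holds. A pink look-alike lies low in front of the slide, clear of the path.

```bash
python3 mv.py -65 -102 70 45 0 -40 -102 34 45 0
```

```text
now slide mm [-122.3  -91.9  181.9] tilt 42.5 roll 0.3 clock 2.2 force [1.1 0.  0.6]
[-0.0333, 0.0109, 0.1211] [-0.0057, 0.0441, -0.0012]
[-0.0392, 0.0111, 0.1646] [-0.0057, 0.0441, -0.0012]
```

>>> carry_out(rows=[[-0.011,0.004,0.04,-0.002,0.015,0],[-0.022,0.007,0.08,-0.004,0.03,0],[-0.033,0.011,0.121,-0.006,0.044,0],[-0.035,0.011,0.136,-0.006,0.044,0],[-0.038,0.011,0.15,-0.006,0.044,0],[-0.039,0.011,0.1645,-0.006,0.044,0],[-0.039,0.011,0.1645,-0.006,0.044,0],[-0.039,0.011,0.1645,-0.006,0.044,0]])

```text
clock: 3.2
tool_pos: [0.4746, -0.076, 0.1528]
orientation: [-179.0, -42.0, 12.8]
force: [-0.8, 0.0, 0.0]
opening: 0.0878
gripper_force: 0.0
```

```bash
python3 mv.py -6 -102 33 45 0 12 -102 40 45 8; python3 - <<'E'
from h import *
a=viewer.snapshot("side")[120:300,120:345,::-1];cv2.imwrite("pics/s2.png",cv2.resize(a,None,fx=3.3,fy=3.3,interpolation=cv2.INTER_CUBIC))
E
```

```text
now slide mm [-147.3  -84.1  152.8] tilt 42.0 roll 0.8 clock 3.2 force [-0.8  0.   0. ]
[0.0249, 0.0212, 0.1832] [-0.0178, 0.0525, -0.0009]
[0.0429, 0.0213, 0.19] [0.0836, 0.0532, 0.0952]
```

View pics/s2.png

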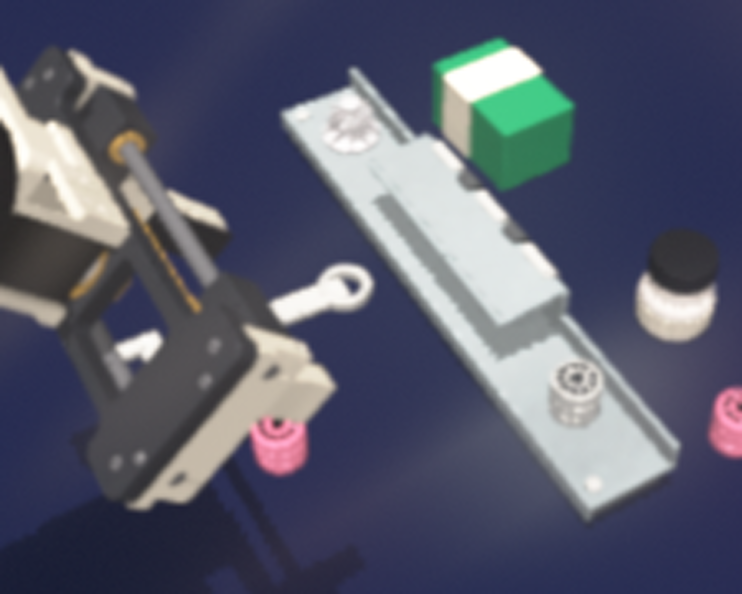

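The arm is still well in front of the slide and didn't reach its target. Checking joints.

```bash
python3 -c "
from plant import telemetry as t;o=t.get_obs();print(o['joint_pos'].round(1),o['qvel'].round(1))"
```

```text
[ 14.3 -10.4 -58.2  -5.9  -0.2  94.8] [-0.1 -0.  -0.1  0.4 -0.  -0.3]
```

```bash
python3 mv.py -90 -102 150 25 0 
```

```text
now slide mm [-147.3  -84.1  152.7] tilt 42.0 roll 0.8 clock 3.25 force [-0.1 -0.7  0.3]
[0.0408, 0.0186, 0.0401] [-0.0176, -0.2965, 0.0022]
```

>>> carry_out(rows=[[0.013,0.006,0.013,-0.006,-0.1,0],[0.026,0.012,0.026,-0.012,-0.2,0],[0.041,0.019,0.04,-0.018,-0.297,0],[0.041,0.019,0.04,-0.018,-0.297,0],[0.041,0.019,0.04,-0.018,-0.297,0]])

```text
clock: 3.88
tool_pos: [0.5339, -0.0812, 0.1494]
orientation: [179.9, -24.9, 12.9]
force: [-0.5, -0.2, 0.2]
opening: 0.0878
gripper_force: 0.0
```

```bash
python3 mv.py -60 -102 80 30 0; python3 -c "
from plant import telemetry as t;o=t.get_obs();print(o['joint_pos'].round(2).tolist(),o['tool_pos'].round(4))"
```

```text
now slide mm [ -90.5 -102.3  149.4] tilt 24.9 roll -0.1 clock 3.875 force [-0.5 -0.2  0.2]
[-0.0015, -0.0004, 0.0758] [0.0004, 0.0886, 0.0016]
[11.89, 0.01, -41.29, -0.87, -23.78, 91.7] [ 0.5339 -0.0812  0.1494]
```

```bash
cat > kin.py <<'E'
import numpy as np
from scipy.optimize import least_squares
D=[(.6467,.2256,20.59,.634,-70.135),(.4408,.153,-10.4,-58.2,-.2),(.5057,.1494,.01,-41.29,-23.78)]
def rows(j2,j3,j5):
    e,p=np.radians(j2-j3),np.radians(j2-j3-j5);j2=np.radians(j2)
    return [[1,0,np.sin(j2),np.cos(e),np.sin(e),np.cos(p)],[0,1,np.cos(j2),-np.sin(e),np.cos(e),-np.sin(p)]]
A=np.vstack([rows(*d[2:]) for d in D]);b=np.concatenate([d[:2] for d in D])
k=np.linalg.lstsq(A,b,rcond=1e-3)
print(k[0].round(3),k[3].round(4),(A@k[0]-b).round(4));k=k[0]
off=.1917
for tilt in (20,25,30,35,40):
  for (x,y) in ((.634,-.058),(.61,.03)):
    # arm plane along tool azimuth ~12.8 deg
    rho=np.sqrt(x*x+y*y-off**2)
    f=lambda v:np.r_[np.array(rows(*v))@k-[rho,.037],np.radians(v[0]-v[1]-v[2]-(90-tilt))]
    s=least_squares(f,[0,-30,-30]);print(tilt,s.x.round(1),s.cost.round(6))
E
python3 kin.py
```

```text
[-0.045 -0.075  0.732  0.416  0.129  0.363] [3.3542 2.4894 0.6726 0.3123 0.0445 0.0114] [-0. -0. -0. -0.  0. -0.]
20 [ 13.9 -39.4 -16.7] 0.0
20 [ 12.1 -42.2 -15.8] 0.0
25 [ 12.6 -43.4  -9. ] 0.0
25 [ 10.7 -46.1  -8.2] 0.0
30 [ 11.5 -47.5  -1. ] 0.0
30 [  9.7 -50.2  -0.2] 0.0
35 [ 10.8 -51.6   7.4] 0.0
35 [  9.  -54.2   8.2] 0.0
40 [ 10.5 -55.8  16.3] 0.0
40 [  8.7 -58.4  17.1] 0.0
```

```bash
python3 mv.py -45 -102 70 25 0 -40 -102 31 25 0 -12 -102 31 25 0
```

```text
now slide mm [ -90.5 -102.3  149.4] tilt 24.9 roll -0.1 clock 3.875 force [-0.5 -0.2  0.2]
[0.0078, -0.0004, 0.0912] [0.0004, 0.0014, 0.0016]
[-0.0041, -0.0004, 0.1286] [0.0004, 0.0014, 0.0016]
[0.0213, -0.0004, 0.1404] [0.0004, 0.0014, 0.0016]
```

>>> carry_out(rows=[[0.004,0,0.045,0,0.001,0.001],[0.008,0,0.091,0,0.001,0.001],[-0.001,0,0.119,0,0.001,0.001],[-0.004,0,0.1285,0,0.001,0.001],[-0.004,0,0.1285,0,0.001,0.001],[-0.004,0,0.1285,0,0.001,0.001]])

```text
clock: 4.62
tool_pos: [0.5844, -0.0699, 0.0335]
orientation: [179.9, -25.2, 12.9]
force: [0.9, -0.0, -0.1]
opening: 0.0876
gripper_force: 0.0
```

```bash
python3 mv.py -12 -102 31 25 0; python3 - <<'E'
from h import *
print(telemetry.get_obs()["joint_pos"].round(1))
a=viewer.snapshot("side")[120:300,140:345,::-1];cv2.imwrite("pics/s3.png",cv2.resize(a,None,fx=3.3,fy=3.3,interpolation=cv2.INTER_CUBIC))
E
```

```text
now slide mm [ -38.8 -102.5   33.5] tilt 25.2 roll -0.1 clock 4.625 force [ 0.9 -0.  -0.1]
[0.0232, -0.0005, 0.0137] [0.0007, -0.0027, 0.0014]
[ 12.   15.9 -42.9  -3.   -6.1  93.8]
```

View pics/s3.png

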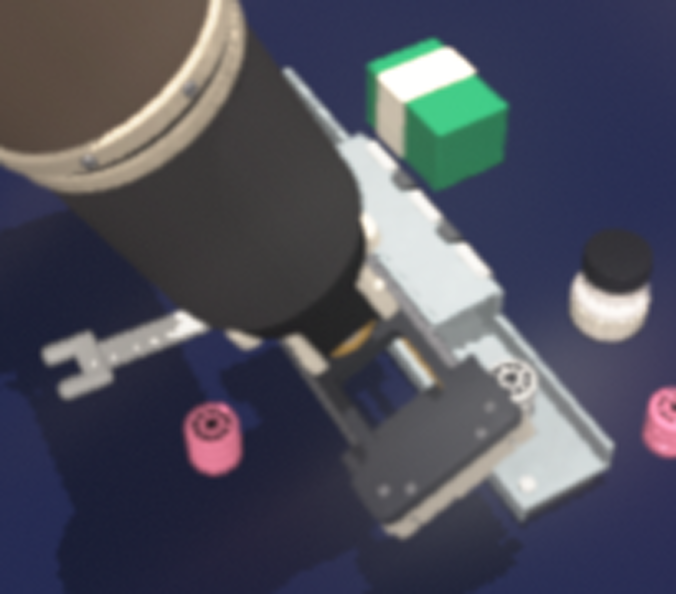

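The gripper is in front of the slide and the cartridge (515,380) is untouched. The side camera is now mostly blocked by the arm. Entering the slot next.

>>> carry_out(rows=[[0.006,0,0.004,0,-0.001,0.001],[0.012,0,0.007,0,-0.002,0.001],[0.018,0,0.011,0,-0.003,0.001],[0.023,0,0.0135,0,-0.003,0.001],[0.023,0,0.0135,0,-0.003,0.001]])

```text
clock: 5.3
tool_pos: [0.6096, -0.0641, 0.0289]
orientation: [180.0, -24.8, 12.8]
force: [-0.8, 0.0, -1.5]
opening: 0.0876
gripper_force: 0.5
```

```bash
python3 mv.py -11 -102 45 25 0 -11 -102 63 25 0; python3 - <<'E'
from h import *
a=viewer.snapshot("wrist")[:,:,::-1];cv2.imwrite("pics/w4.png",cv2.resize(a,(768,576)))
E
```

```text
now slide mm [ -12.9 -102.4   28.9] tilt 24.8 roll -0.0 clock 5.3 force [-0.8  0.  -1.5]
[0.0085, -0.0004, -0.0138] [0.0006, 0.0037, 0.0001]
[0.0161, -0.0004, -0.0301] [0.0006, 0.0037, 0.0001]
```

View pics/w4.png

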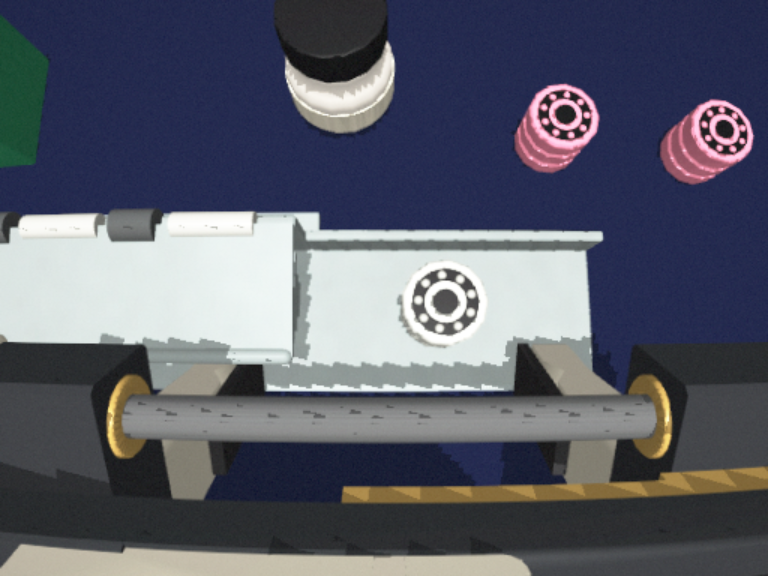

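The wrist view shows the left finger (165–265, 350) at the hood lip, with the lip end at (290,355). The cartridge (445,300) sits between the fingers and the right finger is clear of it. A small contact force shows. Lifting now.

>>> carry_out(rows=[[0.0045,0,-0.007,0,0.002,0],[0.0085,0,-0.014,0,0.004,0],[0.012,0,-0.022,0,0.004,0],[0.016,0,-0.03,0,0.004,0],[0.016,0,-0.03,0,0.004,0]])

```text
clock: 5.98
tool_pos: [0.6121, -0.0636, 0.0648]
orientation: [180.0, -25.2, 12.8]
force: [-2.1, -1.5, -1.0]
opening: 0.0876
gripper_force: 1.4
```

```bash
python3 mv.py -4 -102 48 25 2 4 -102 33 25 5; python3 - <<'E'
from h import *
a=viewer.snapshot("scene")[150:290,170:345,::-1];cv2.imwrite("pics/s5.png",cv2.resize(a,None,fx=4,fy=4,interpolation=cv2.INTER_CUBIC))
E
```

```text
now slide mm [ -10.4 -102.5   64.8] tilt 25.2 roll -0.0 clock 5.975 force [-2.1 -1.5 -1. ]
[-0.0014, -0.0005, 0.0179] [0.0323, -0.0033, 0.0151]
[-0.0005, -0.0005, 0.0349] [0.0797, -0.0033, 0.0373]
```

View pics/s5.png

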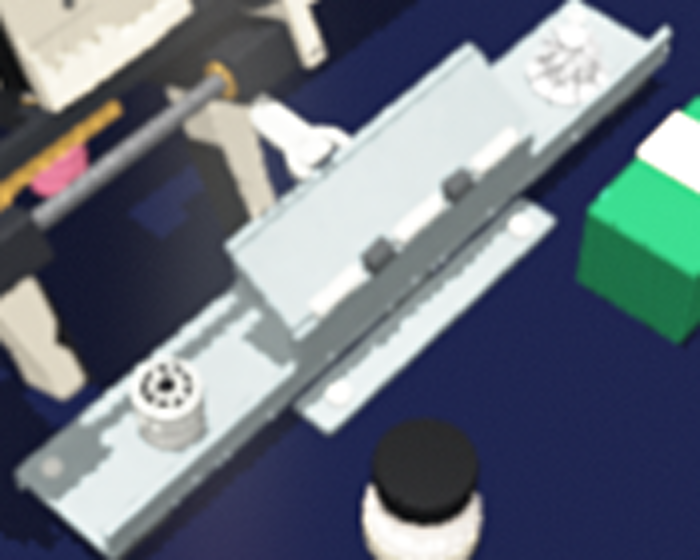

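The hood is lifted: its lip end moved from about (220,278) to (232,245) in crop coordinates, with the finger under it and the cartridge untouched. Inserting along the finger axis with the roll.

>>> carry_out(rows=[[0,0,0.006,0.014,0,0.006],[0,0,0.012,0.028,0,0.013],[0,0,0.018,0.042,0,0.019],[0,0,0.024,0.055,-0.001,0.026],[0,0,0.03,0.068,-0.002,0.032],[0,0,0.035,0.08,-0.003,0.037],[0,0,0.035,0.08,-0.003,0.037]])

```text
clock: 6.9
tool_pos: [0.6255, -0.0607, 0.0308]
orientation: [-174.4, -24.7, 10.4]
force: [-3.5, 1.1, -1.3]
opening: 0.0874
gripper_force: 1.5
```

```bash
python3 mv.py 4 -82 33 25 5 4 -62 33 25 5 4 -42 33 25 5 4 -24 33 25 5; python3 -c "
from plant import telemetry as t;print(t.get_obs()['joint_pos'].round(1))"
```

```text
now slide mm [   3.4 -102.6   30.8] tilt 24.8 roll 5.0 clock 6.9 force [-3.5  1.1 -1.3]
[0.0007, -0.0207, -0.0001] [-0.0004, 0.0032, -0.001]
[-0.0, -0.0407, 0.0015] [-0.0004, 0.0032, -0.001]
[-0.0008, -0.0606, 0.0031] [-0.0004, 0.0032, -0.001]
[-0.0015, -0.0785, 0.0046] [-0.0004, 0.0032, -0.001]
[  6.4  19.7 -28.  -22.4 -19.3 115. ]
```

>>> carry_out(rows=[[0.0005,-0.005,-0.001,0,0.003,-0.001],[0.0005,-0.01,-0.001,0,0.003,-0.001],[0.0005,-0.015,-0.001,0,0.003,-0.001],[0.0005,-0.02,0,0,0.003,-0.001],[0.0005,-0.025,0,0,0.003,-0.001],[0,-0.03,0.0005,0,0.003,-0.001],[0,-0.035,0.001,0,0.003,-0.001],[0,-0.04,0.0015,0,0.003,-0.001]])

```text
clock: 7.9
tool_pos: [0.618, -0.021, 0.034]
orientation: [-174.5, -25.0, 10.5]
force: [-1.7, -2.5, -0.2]
opening: 0.0875
gripper_force: 1.8
```

```bash
python3 mv.py 4 -42 33 25 5 4 -18 33 25 5; python3 - <<'E'
from h import *
print(telemetry.get_obs()['joint_pos'].round(1))
a=viewer.snapshot("scene")[150:290,170:345,::-1];cv2.imwrite("pics/s6.png",cv2.resize(a,None,fx=4,fy=4,interpolation=cv2.INTER_CUBIC))
E
```

```text
now slide mm [  4.8 -62.2  34. ] tilt 25.1 roll 5.0 clock 7.9 force [-1.7 -2.5 -0.2]
[-0.0019, -0.0201, 0.0022] [-0.0002, -0.0019, 0.001]
[-0.0028, -0.044, 0.0041] [-0.0002, -0.0019, 0.001]
[ 12.1  18.3 -31.8 -18.4 -15.5 106.3]
```

View pics/s6.png

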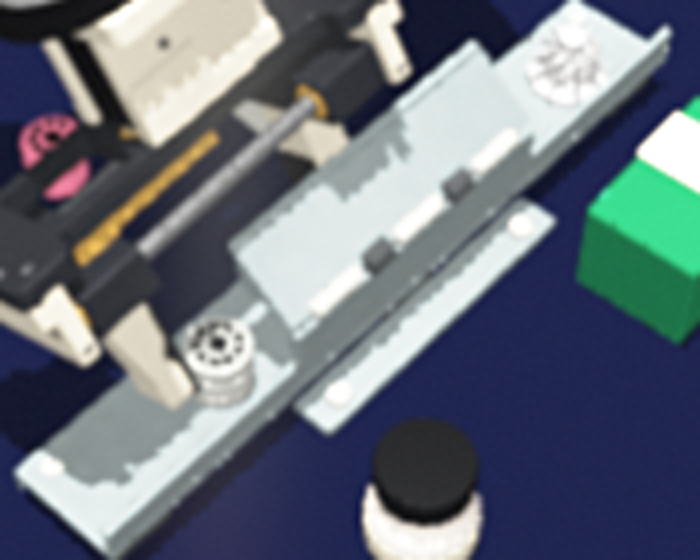

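The cartridge is upright at (218,345), pushed by the right finger towards the open hood end, with the hood still up. Continuing.

>>> carry_out(rows=[[-0.0015,-0.0055,0.001,0,-0.002,0.001],[-0.0016,-0.011,0.001,0,-0.002,0.001],[-0.0018,-0.0165,0.002,0,-0.002,0.001],[-0.002,-0.022,0.002,0,-0.002,0.001],[-0.002,-0.0275,0.003,0,-0.002,0.001],[-0.0025,-0.033,0.003,0,-0.002,0.001],[-0.003,-0.0385,0.004,0,-0.002,0.001],[-0.003,-0.044,0.004,0,-0.002,0.001]])

```text
clock: 8.95
tool_pos: [0.6069, 0.022, 0.0328]
orientation: [-174.5, -24.9, 10.5]
force: [-1.7, -2.2, -1.1]
opening: 0.0876
gripper_force: 1.3
```

```bash
python3 mv.py 4 -18 33 25 5 4 -50 34 25 5; python3 - <<'E'
from h import *
print(telemetry.get_obs()['joint_pos'].round(1))
a=viewer.snapshot("scene");cv2.imwrite("pics/s7.png",a[:,:,::-1])
b=cv2.imread("pics/scene0.png")[:,:,::-1]
# does anything cartridge-like remain on the open right end? brightness along track at cartridge mid-height
p=np.load("slide.npy")
for y in range(-135,-60,8):
    u=proj("scene",sw(p,[[7,y,46]]))[0].round().astype(int); w=a[u[1]-3:u[1]+4,u[0]-3:u[0]+4].mean(2)
    print(y,u,w.mean().round(),w.std().round(), "orig",b[u[1]-3:u[1]+4,u[0]-3:u[0]+4].mean(2).std().round())
E
```

```text
now slide mm [  3.5 -17.9  32.8] tilt 25.0 roll 5.0 clock 8.95 force [-1.7 -2.2 -1.1]
[0.0005, 0.0001, -0.0] [-0.0003, 0.0007, -0.0002]
[0.0021, 0.0319, -0.0035] [-0.0003, 0.0007, -0.0002]
[ 18.9  17.4 -37.1 -11.  -10.3  93.2]
-135 [206 251] 205.0 36.0 orig 34.0
-127 [209 248] 154.0 15.0 orig 55.0
-119 [213 245] 150.0 1.0 orig 56.0
-111 [217 242] 151.0 1.0 orig 27.0
-103 [220 239] 150.0 1.0 orig 3.0
-95 [224 236] 151.0 2.0 orig 2.0
-87 [227 233] 165.0 14.0 orig 32.0
-79 [231 230] 201.0 13.0 orig 24.0
-71 [234 227] 180.0 35.0 orig 39.0
-63 [238 224] 207.0 36.0 orig 7.0
```

>>> carry_out(rows=[[0,-0.003,0,0,0,0],[0,-0.006,0,0,0,0],[0,-0.006,0,0,0,0],[0.0005,0.005,-0.0005,0,0,0],[0.001,0.012,-0.001,0,0,0],[0.0015,0.02,-0.002,0,0,0],[0.002,0.028,-0.003,0,0,0],[0.002,0.032,-0.0035,0,0,0]])

```text
clock: 10.0
tool_pos: [0.6148, -0.0098, 0.0342]
orientation: [-174.5, -24.9, 10.5]
force: [-2.4, 1.1, -0.9]
opening: 0.0875
gripper_force: 1.0
```

```bash
python3 mv.py 4 -50 34 25 5 -14 -50 34 25 5 -45 -50 36 25 5; python3 - <<'E'
from h import *
p=np.load("slide.npy"); T=toolT();a=viewer.snapshot("wrist");cv2.imwrite("pics/w8.png",a[:,:,::-1])
g=a.astype(int).mean(2)
for y in range(-140,-60,8):
    u=proj("wrist",sw(p,[[7,y,46]]),T)[0].round().astype(int); w=g[u[1]-4:u[1]+5,u[0]-4:u[0]+5]
    print(y,u,w.mean().round(),w.std().round())
E
```

```text
now slide mm [  4.2 -50.6  34.2] tilt 25.0 roll 5.0 clock 10.0 force [-2.4  1.1 -0.9]
[-0.0002, -0.0006, 0.0001] [-0.0004, 0.0002, -0.0001]
[-0.0166, -0.0006, -0.0075] [-0.0004, 0.0002, -0.0001]
[-0.0438, -0.0008, -0.0224] [-0.0004, 0.0002, -0.0001]
-140 [443 238] 50.0 2.0
-132 [426 238] 36.0 3.0
-124 [410 238] 169.0 19.0
-116 [393 239] 160.0 1.0
-108 [376 239] 161.0 1.0
-100 [359 239] 120.0 66.0
-92 [343 239] 118.0 76.0
-84 [326 239] 233.0 16.0
-76 [309 239] 227.0 14.0
-68 [292 239] 215.0 1.0
```

>>> carry_out(rows=[[-0.0028,0,-0.0012,0,0,0],[-0.0055,0,-0.0025,0,0,0],[-0.0083,0,-0.0037,0,0,0],[-0.011,0,-0.005,0,0,0],[-0.0138,0,-0.0062,0,0,0],[-0.0166,0,-0.0075,0,0,0],[-0.0195,0,-0.009,0,0,0],[-0.022,0,-0.0105,0,0,0]])

```text
clock: 11.05
tool_pos: [0.5912, -0.0151, 0.0347]
orientation: [-174.5, -24.9, 10.5]
force: [0.4, 0.2, 0.7]
opening: 0.0877
gripper_force: 0.0
```

```bash
python3 mv.py -45 -50 36 25 0 -90 -50 120 25 0
```

```text
now slide mm [-20.  -50.6  34.7] tilt 25.0 roll 5.0 clock 11.05 force [0.4 0.2 0.7]
[-0.0221, -0.0007, -0.0117] [-0.0793, -0.0007, -0.0368]
[-0.0275, -0.008, -0.1065] [-0.0793, -0.0007, -0.0368]
```

>>> carry_out(rows=[[-0.008,0,-0.004,0,0,0],[-0.016,0,-0.008,0,0,0],[-0.022,0,-0.012,0,0,0],[-0.023,-0.002,-0.035,-0.03,0,-0.01],[-0.025,-0.004,-0.065,-0.06,0,-0.02],[-0.0275,-0.008,-0.1065,-0.08,0,-0.037],[-0.0275,-0.008,-0.1065,-0.08,0,-0.037]])

```text
clock: 11.92
tool_pos: [0.5221, -0.0299, 0.1225]
orientation: [180.0, -25.3, 12.9]
force: [0.6, -0.1, 0.4]
opening: 0.0878
gripper_force: 0.0
```

```bash
cat > chk.py <<'E'
from h import *
import os
p=np.load("slide.npy")
b=cv2.imread("pics/scene0.png").astype(int); a=viewer.snapshot("scene")[:,:,::-1].astype(int);cv2.imwrite("pics/fin_scene.png",a)
def patch(name,L,r=4):
    u=proj("scene",sw(p,L))[0].round().astype(int);s=np.s_[u[1]-r:u[1]+r+1,u[0]-r:u[0]+r+1];print(name,u,"diff",np.abs(a[s]-b[s]).mean().round(1),"mean",a[s].mean().round())
patch("wheel",[0,130,30]);patch("lip R",[-12,-75,52]);patch("lip L",[-12,75,52]);patch("lip mid",[-12,0,52]);patch("old cart",[7,-122,40])
d=np.abs(a-b).max(2)>40; n,_,st,c=cv2.connectedComponentsWithStats(d.astype(np.uint8))
for i in range(1,n):
    if st[i,4]>25: print(st[i].tolist(),c[i].round())
W=viewer.snapshot("wrist");cv2.imwrite("pics/fin_wrist.png",W[:,:,::-1])
E
python3 chk.py; python3 mv.py -90 -52 120 25 0
```

```text
wheel [307 165] diff 1.2 mean 223.0
lip R [224 220] diff 2.1 mean 132.0
lip L [284 169] diff 1.2 mean 121.0
lip mid [255 193] diff 1.1 mean 213.0
old cart [212 248] diff 48.4 mean 234.0
[31, 0, 44, 34, 741] [51. 15.]
[124, 0, 27, 10, 143] [133.   3.]
[105, 12, 21, 26, 158] [116.  27.]
[82, 23, 11, 9, 29] [87. 27.]
[131, 22, 33, 22, 414] [147.  32.]
[89, 31, 15, 5, 43] [97. 33.]
[127, 38, 77, 70, 3217] [166.  70.]
[214, 69, 12, 7, 44] [220.  72.]
[66, 73, 26, 17, 176] [79. 80.]
[211, 74, 26, 25, 300] [226.  85.]
[101, 85, 11, 5, 26] [106.  87.]
[109, 94, 118, 84, 2417] [171. 132.]
[208, 157, 37, 28, 333] [226. 170.]
[174, 178, 18, 13, 182] [182. 184.]
[205, 241, 13, 11, 72] [211. 246.]
[205, 250, 17, 13, 118] [214. 257.]
now slide mm [-90.1 -49.8 120.4] tilt 25.1 roll 0.0 clock 12.025 force [ 0.8  0.4 -0.7]
[-0.0, 0.0022, 0.0004] [-0.0001, -0.0018, 0.0001][ WARN:0@1.377] global loadsave.cpp:1063 imwrite_ Unsupported depth image for selected encoder is fallbacked to CV_8U.
```

```bash
python3 -c "
from plant import workorder;print(workorder.close_job())"
```

```text
the job is handed in; nothing more can be done
None
```

The job is handed in, but no verdict came back. The cartridge was pushed in under the held-open hood to about slide y −42 mm. That figure comes from the finger's position, since the shut hood hides the cartridge. The hood shut, the wheel had not moved, the pictures showed no sign of the other things moving, and the arm was drawn clear at about 12 s.

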